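Set the attenuator's range lever to its second stop and switch the output on

ROBOT

A 6-joint arm with a two-finger parallel gripper is mounted at the origin on the work surface. World frame = base frame: x ahead of the robot, y to its left, z up, the work surface at z = 0. Lengths are in mm, angles in rad, forces in N, time in s.
With the tool pointing down it reaches from about 350 to 975 mm from the base axis. Payload 7.1 kg.
Tool frame: the origin (TCP) lies midway between the tips of the shut fingers; the grasp point (between the pads) lies 19 mm behind it (ctrl.grasp_offset is the distance from the TCP to the grasp point, in mm); z points along the fingers, y is the line along which they close (so a half turn about z gives the same grasp; the last joint's range is limited). The gripper opens to 88 mm and grips with 3 to 60 N. Pads are 20 mm wide; open, the fingers measure 115 mm over their backs; the gripper's body (75 mm by 178 mm) begins 61 mm behind the grasp point.
Start: joints at [-1.185, 0.423, 1.63, -0, 1.089, -0.019], TCP at [246.162, -574.464, 222.675] pointing down, gripper open.
Joint ranges: [-3, 3], [-0.9, 2.11], [0.09, 2.58], [-1.31, 4.45], [0.11, 2.69], [-2.54, 2.54]. Speed limits (rad/s): [2.39, 2.39, 3.01, 3.14, 3.14, 3.14].

INTERFACE

Orientations are given as a rotation vector (axis times angle).
In Python, from workcell import sensors, viewer, ctrl gives the robot as it stands. The module is installed in compiled form; this text tells all that it offers.
- The arm moves only by the shell command python3 -m handwheel 'ROWS'. ROWS is JSON, a list of rows, each a list of 7 numbers: the shift along the tool's x, y, z in mm, then the turn, a rotation vector about the tool's x, y, z in rad, then the closure, from 0 (fully open) to 1 (shut). In form: [[x, y, z, rx, ry, rz, jaw], ...]. A call has 1 to 10 rows; each row shifts and turns the commanded pose from where the row before left it, along the tool's axes as they then stand; what a row does not reach is not made up. A row lasts 1/8 s, in which the tool goes at most 62.5 mm and 10.7 degrees, less where a joint would pass 70% of its speed; a pose out of reach is approached as far as the arm can. A call is refused whole if a number of a shift passes 62.5 or a number of a turn 0.188, either way. A call with a gripper value outside its range is refused whole. The fingers move at their own pace and stop on an object; the grip force is fixed at half the most. Time passes only in rows, so rows that do not move let the fingers close. It gives the time, the measured TCP pose, the force, the opening and the grip force at its end, in the units of the state.
- sensors.get_obs(): the state, without advancing time (a new reading comes with each control period).
- viewer.get_image(name): name is "scene" or "top" or "wrist"; returns a dict with "frame" (400x640x3 uint8, blue, green, red), "fov_y" (degrees; the focal length in pixels is half the picture's height over the tangent of half this angle, whatever the lens; pixels are square), "cx", "cy" (the principal point, pixels), "R" (3x3) and "t" (3): a world point X has camera coordinates R X + t. Camera axes: x right, y down, z forward; pixel columns grow to the right and rows downward; lengths in mm; the calibration is good to about 2 mm. A picture is of the moment at which its call begins. There is no depth.
- ctrl.close_job(): hands the job in; it is judged then, once.
The state is a dict: "t": time; "qpos": joint angles; "qvel": joint speeds; "joint_torque": joint torques, N m; "ee_pos": TCP position; "orientation": TCP orientation; "ft_force": force on the tool from outside, world axes, zero at the start; "moment": the same for the moment, N m; "width": finger opening in mm; "grasp_force": force on a finger pad.
Only numpy, scipy, OpenCV 4.12 (cv2) and the standard library are available. Lean on these libraries where they do the work, as an engineer would, in place of code of your own. Each camera call takes 0.05 s, during which the arm holds its last target. There are 200 camera calls.

TASK

On the bench attenuator, push the red range lever along its slot, past the first detent (yellow mark), all the way to the second stop (green mark). Once it sits there, push the round green output key fully down and let it come up again, then move clear. Only push: do not pinch the lever, and leave the mug, the multimeter and the fuse jar where they stand.

Things in the scene. Friction and masses are not known exactly. Their poses are not given: they have to be found in the camera images.
- attenuator: Light grey bench instrument, heavy and fixed: 180 mm along its x, 260 mm along its y, flat top deck (with a blue control panel) 85 mm above the table. Origin: centre of its underside, at table height. Its front faces its own -x; it may stand turned by up to about 35 degrees. On the deck: the slot of the range lever (along its y) and, 90 mm beyond the slot's green mark in +y, the output key.
- lever_push (a point): Centre of the red range lever's upright paddle, 20 mm above the deck; it moves with the lever; axes as the attenuator's. The paddle is 30 mm wide across the slot (x), 14 mm thick along the slot (y), its top 41 mm above the deck. It slides towards the attenuator's +y. Push it on its -y face, on the middle 20 mm of the width.
- range_lever (a joint): Travel in m along the attenuator's +y: 0 at the white mark (start), 0.035 first detent (yellow mark), 0.070 second stop (green mark, end of slot). Notches there hold it, with 1 mm of play: a slow push needs about 6 N to leave one, more when fast (damped). Past 0.0175 or 0.0525 it moves on by itself into the next notch; let go earlier, it returns to the last.
- second_stop (a point): Fixed point where lever_push arrives when the lever is at the second stop: 20 mm above the deck, axes as the attenuator's.
- output_key_top (a point): Centre of the top face of the round green output key, 32 mm in diameter, its top 22 mm above the deck when up. It stands in a black ring 48 mm in diameter and 12 mm high.
- output_key (a joint): How far the output key is pressed down, m: 0 up, 0.006 fully down. Spring-loaded: starts to move at about 1.5 N, fully down at 5 N, comes up again by itself.
- mug: Bystander: blue mug, 80 mm in diameter, 95 mm high, loose on the table to the left or right of the attenuator. Origin: centre of its underside.
- multimeter: Bystander: yellow and black hand multimeter lying flat, 150 x 75 x 42 mm, loose on the table on the other side of the attenuator. Origin: centre of its underside, length along its x.
- fuse_jar: Bystander: small amber jar with a steel cap, 40 mm in diameter, 45 mm high, loose on the rear (+x) part of the attenuator's deck. Origin: centre of its underside.

How it is judged (in metres and radians):
On the way, in this order (a step that is already met when the one before it is completed fails the run):
1. the range lever is past the first detent and at its second stop (value of joint range_lever above 0.064 m), for 0.2 s.
2. the output key is pushed down (value of joint output_key above 0.0045 m), for 0.05 s.
At the end, for the whole second after the job is handed in: The range lever rests (slower than 10 mm/s) at its second stop (within 6 mm of the end of its travel), the output key has been pushed (at least 4.5 of its 6 mm) after that and is up again, and mug, multimeter and fuse jar are within 20 mm of where they stood (value of joint range_lever above 0.064 m and velocity of joint range_lever between -0.01 and 0.01 m/s and value of joint output_key below 0.002 m and distance of each of mug, multimeter, fuse_jar from where it was at the start of the episode below 0.02 m); the robot touches nothing.
It fails at once if the mug is disturbed (moved more than 20 mm) or lifted (distance of mug from where it was at the start of the episode above 0.02 m).
It fails at once if the multimeter is disturbed (moved more than 20 mm) or lifted (distance of multimeter from where it was at the start of the episode above 0.02 m).
It fails at once if the fuse jar is disturbed (moved more than 20 mm) or lifted (distance of fuse_jar from where it was at the start of the episode above 0.02 m).
It fails at once if the output key is pressed before the lever is at its second stop (value of joint output_key above 0.003 m and value of joint range_lever below 0.06 m).
It fails at once if the lever is pinched: pressed from two opposite sides at once ((contact force between the fingers and range_lever_c1 above 1 N and contact force between the fingers and range_lever_c2 above 1 N) or (contact force between the fingers and range_lever_c3 above 1 N and contact force between the fingers and range_lever_c4 above 1 N)).
It also fails if it takes over 45 s, if anything falls off the work surface, if the arm or the gripper's body presses on something with over 40 N, if the wrist force passes 120 N, or if a joint passes its speed limit or range.

## Working session

There is one attempt and no reset: what is moved stays moved. The work goes in short steps, Python scripts to look and compute and a shell command to move; the robot and the scene stay as the last step left them, time stands still between calls to the robot, and variables do not carry over. Pictures are saved under pics/ and viewed, at most 10 in all, crops included, and the job is handed in when it is done.

```bash
mkdir -p pics; cat > h.py <<'E'
import numpy as np, cv2, json
from workcell import sensors, viewer, ctrl
def snap(n):
    im=viewer.get_image(n); cv2.imwrite(f'pics/{n}.png',im['frame'])
    np.savez(f'{n}.npz',**{k:np.array(v) for k,v in im.items()})
def ray(n,u,v,z):
    d=np.load(f'{n}.npz'); f=200/np.tan(np.radians(float(d['fov_y']))/2)
    R,t=d['R'],d['t']; c=-R.T@t; r=R.T@np.array([(u-d['cx'])/f,(v-d['cy'])/f,1.])
    return c+r*(z-c[2])/r[2]
def proj(n,X):
    d=np.load(f'{n}.npz'); f=200/np.tan(np.radians(float(d['fov_y']))/2)
    p=d['R']@np.array(X,float)+d['t']; return p[:2]/p[2]*f+[d['cx'],d['cy']]
E
python3 - <<'E'
from h import *
for n in('top','scene'):
    snap(n); d=np.load(n+'.npz'); print(n,-d['R'].T@d['t'],d['fov_y'])
o=sensors.get_obs(); print(o['t'],o['ee_pos'],o['orientation'],o['width'])
E
```

```text
top [ 434.95899453   32.04961681 1065.39996832] 47.31687414346486
scene [1066.61605996 -532.993674    576.01032118] 46.01831738611423
0.1 [ 245.97540548 -574.0097145   221.99975891] [-3.07614933e+00 -6.31267097e-01  3.89628203e-04] 88.06880770046014
```

View pics/top.png

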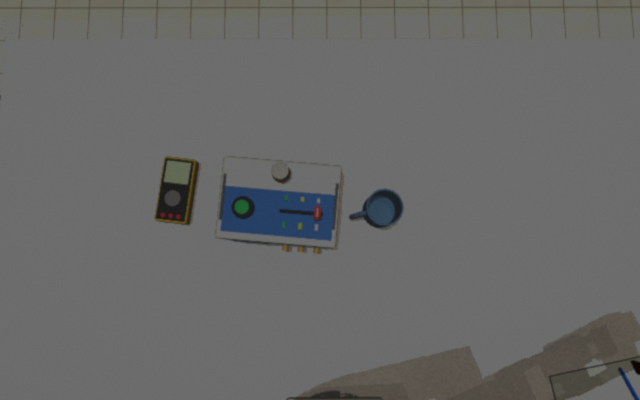

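View pics/scene.png

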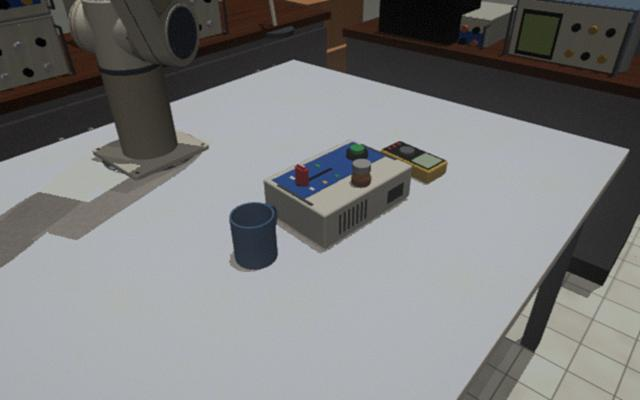

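The top view shows the lever near (318,213), the key at (242,207), the jar at (281,171) and the mug at (383,209), with its handle pointing at the box. I'll enlarge both views for better pixel positions.

```bash
python3 - <<'E'
import cv2
a=cv2.imread('pics/top.png')[145:255,205:365]; cv2.imwrite('pics/topc.png',cv2.resize(cv2.convertScaleAbs(a,alpha=1.6),None,fx=5,fy=5,interpolation=cv2.INTER_CUBIC))
a=cv2.imread('pics/scene.png')[130:240,260:420]; cv2.imwrite('pics/scenec.png',cv2.resize(cv2.convertScaleAbs(a,alpha=1.4),None,fx=5,fy=5,interpolation=cv2.INTER_CUBIC))
E
```

```text
(no output)
```

View pics/topc.png

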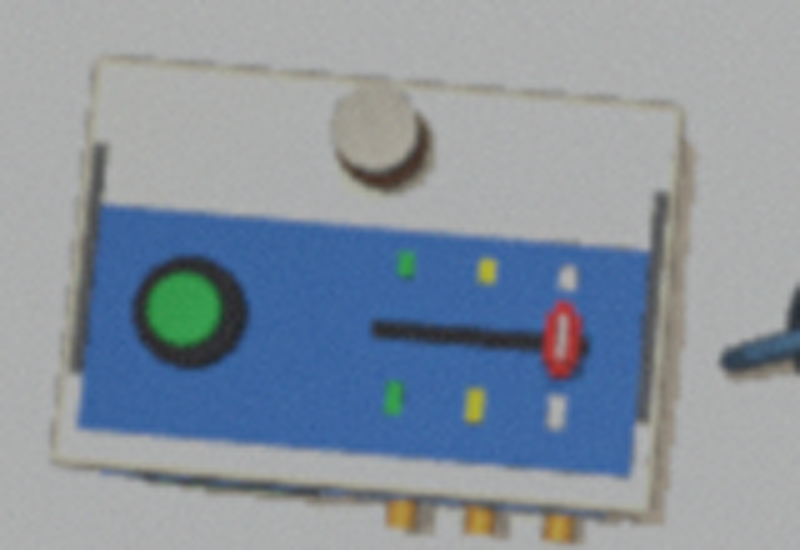

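View pics/scenec.png

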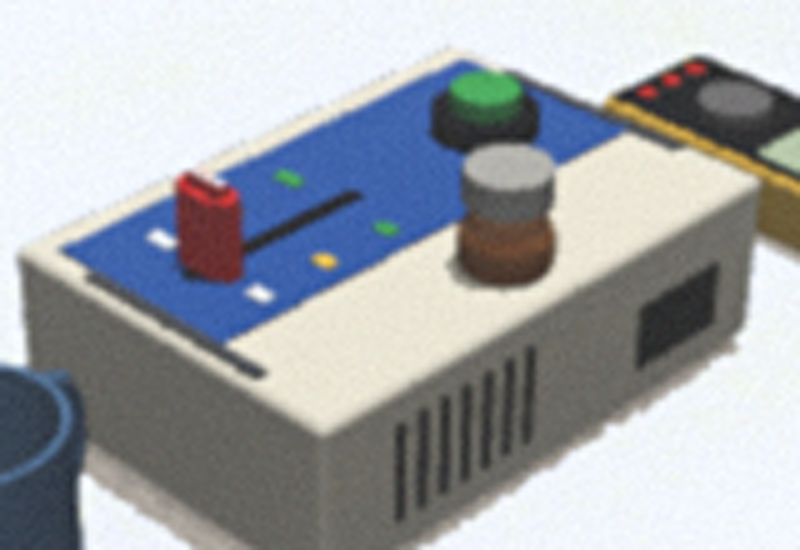

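The crops show deck corners at (97,60), (682,103), (655,515) and (55,463), the lever top at (563,338), the key top at (185,308) and the mug handle tip at (725,360). Next I'll convert these to world positions and check them against the given sizes.

```bash
python3 - <<'E'
from h import *
np.set_printoptions(precision=1,suppress=True)
def T(U,V,z): return ray('top',205+(U+.5)/5-.5,145+(V+.5)/5-.5,z)
def S(U,V,z): return ray('scene',260+(U+.5)/5-.5,130+(V+.5)/5-.5,z)
c=[T(*p,85) for p in((97,60),(682,103),(655,515),(55,463))]
for i in range(4): print('side',np.linalg.norm(c[i]-c[(i+1)%4]),c[i])
C=sum(c)/4; ey=(c[0]-c[1])+(c[3]-c[2]); ex=(c[0]-c[3])+(c[1]-c[2])
print('C',C,'yaw',np.degrees(np.arctan2(-ey[0],ey[1])),np.degrees(np.arctan2(ex[1],ex[0])))
g=T(400,332,85); w=T(562,344,85);y=T(481,338,85)
print('white',w,'green',g,np.linalg.norm(g-w))
yw=np.arctan2(-(g-w)[0],(g-w)[1]); print('yaw marks',np.degrees(yw))
L=T(563,338,126);K=T(185,308,107)
print('lever',L,S(208,183,126),'key',K,S(486,88,107)); d=K-L;print(np.linalg.norm(d[:2]),'want160 yaw',np.degrees(np.arctan2(-d[0],d[1])))
print('handle',T(725,360,60),T(725,360,90),'mug',ray('top',383,209,95),'jar',T(375,127,130))
E
```

```text
side 256.1138937886268 [639.  240.3  85. ]
side 179.01320201865536 [619.7 -15.1  85. ]
side 257.60331868254656 [441.1  -2.3  85. ]
side 175.94804753728465 [463.6 254.3  85. ]
C [540.9 119.3  85. ] yaw -4.6795989154832265 -4.3182231007185345
white [514.4  37.3  85. ] green [519.7 107.1  85. ] 69.99229398981787
yaw marks -4.331587950844712
lever [513.5  36.7 126. ] [516.6  32.4 126. ] key [528.  196.1 107. ] [529.2 192.3 107. ]
160.10413135200565 want160 yaw -5.1988816224253265
handle [509.2 -34.5  60. ] [507.  -32.5  90. ] mug [ 522.8 -103.6   95. ] jar [601.2 114.7 130. ]
```

The sizes agree: slot 70.0 mm and lever to key 160.1 mm. I'll take the lever at (515,35), the key at (528.5,194.5) and the yaw as -4.8°. Now shut the fingers, turn the tool by 0.489 rad and travel high.

```bash
python3 -m handwheel '[[0,0,0,0,0,0.163,1],[0,0,0,0,0,0.163,1],[0,0,0,0,0,0.163,1],[18,-49,0,0,0,0,1],[18,-49,0,0,0,0,1],[18,-49,0,0,0,0,1],[18,-49,0,0,0,0,1],[18,-49,0,0,0,0,1],[18,-49,0,0,0,0,1],[18,-49,0,0,0,0,1]]'; python3 -m handwheel '[[18,-49,0,0,0,0,1],[18,-49,0,0,0,0,1],[18,-49,0,0,0,0,1],[18,-49,0,0,0,0,1],[18,-49,0,0,0,0,1],[0,0,0,0,0,0,1],[0,0,0,0,0,0,1]]'
```

```text
t: 1.35
ee_pos: [400.9, -241.6, 222.6]
orientation: [-3.139, 0.133, 0.0]
ft_force: [1.1, -0.4, -0.2]
width: 0.0
grasp_force: 0.0
t: 2.22
ee_pos: [510.3, -6.8, 222.3]
orientation: [3.139, -0.131, -0.002]
ft_force: [-0.6, -0.9, 0.3]
width: 0.6
grasp_force: 0.0
```

```bash
python3 -m handwheel '[[0,0,30,0,0,0,1],[0,0,30,0,0,0,1],[0,0,30,0,0,0,1],[0,0,20,0,0,0,1],[0,0,9,0,0,0,1],[0,0,0,0,0,0,1]]'; python3 - <<'E'
from h import *
snap('wrist');snap('scene')
a=cv2.imread('pics/scene.png')[90:240,240:440]; a=cv2.resize(a,None,fx=3,fy=3)
b=cv2.resize(cv2.imread('pics/wrist.png'),(600,375)); 
cv2.imwrite('pics/s2.png',a);cv2.imwrite('pics/w2.png',b)
E
```

```text
t: 2.98
ee_pos: [510.4, -7.5, 103.5]
orientation: [3.139, -0.134, -0.002]
ft_force: [-0.3, -0.1, 1.0]
width: 0.4
grasp_force: 0.0
```

View pics/s2.png

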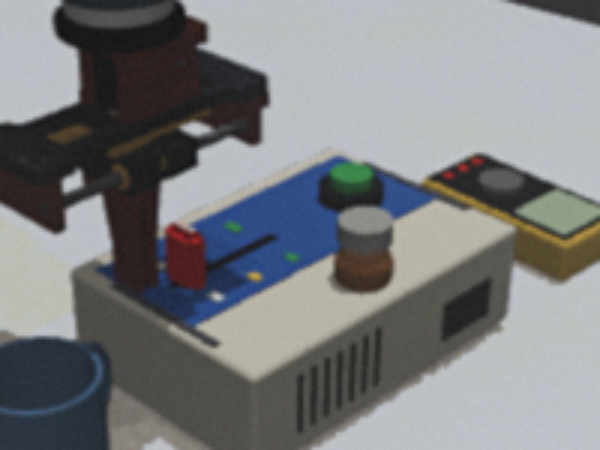

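View pics/w2.png

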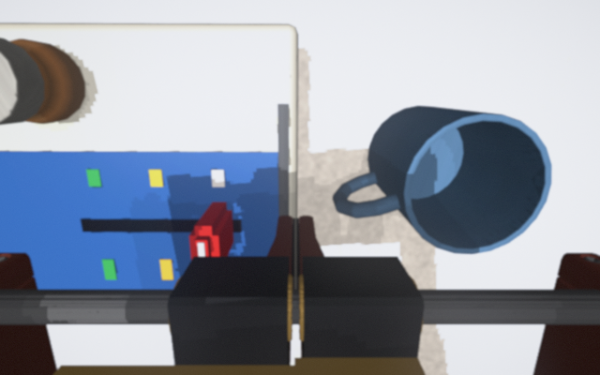

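The scene view shows the shut fingers just behind the lever's -y face, on the slot line. The wrist view shows the mug and its handle clear. I'll push slowly along tool -y, with a +1.5 mm trim across the slot.

```bash
python3 -m handwheel '[[1.5,-6,0,0,0,0,1],[0,-6,0,0,0,0,1],[0,-5,0,0,0,0,1],[0,-4,0,0,0,0,1],[0,-4,0,0,0,0,1],[0,-4,0,0,0,0,1]]';python3 -m handwheel '[[0,-4,0,0,0,0,1],[0,-4,0,0,0,0,1],[0,-4,0,0,0,0,1],[0,-4,0,0,0,0,1],[0,0,0,0,0,0,1]]'
```

```text
t: 3.82
ee_pos: [514.8, 22.1, 103.7]
orientation: [3.138, -0.132, -0.0]
ft_force: [0.2, -3.4, 0.5]
width: 0.6
grasp_force: 1.7
t: 4.45
ee_pos: [516.2, 38.5, 103.7]
orientation: [-3.138, 0.132, -0.0]
ft_force: [-0.0, 0.3, -0.3]
width: 0.3
grasp_force: 0.0
```

```bash
python3 -m handwheel '[[0,-6,0,0,0,0,1],[0,-5,0,0,0,0,1],[0,-4,0,0,0,0,1],[0,-4,0,0,0,0,1],[0,-4,0,0,0,0,1],[0,-4,0,0,0,0,1]]';python3 -m handwheel '[[0,-4,0,0,0,0,1],[0,-4,0,0,0,0,1],[0,-4,0,0,0,0,1],[0,-4,0,0,0,0,1],[0,-2,0,0,0,0,1],[0,0,0,0,0,0,1]]'; python3 - <<'E'
from h import *
snap('scene')
a=cv2.imread('pics/scene.png')[90:240,240:440]; cv2.imwrite('pics/s3.png',cv2.resize(a,None,fx=4,fy=4))
E
```

```text
t: 5.2
ee_pos: [518.4, 64.4, 103.7]
orientation: [3.138, -0.132, -0.0]
ft_force: [0.0, -6.5, 1.1]
width: 0.8
grasp_force: 3.4
t: 5.95
ee_pos: [519.9, 83.1, 103.7]
orientation: [-3.139, 0.132, -0.0]
ft_force: [-0.3, 0.4, 0.5]
width: 0.6
grasp_force: 0.0
```

View pics/s3.png

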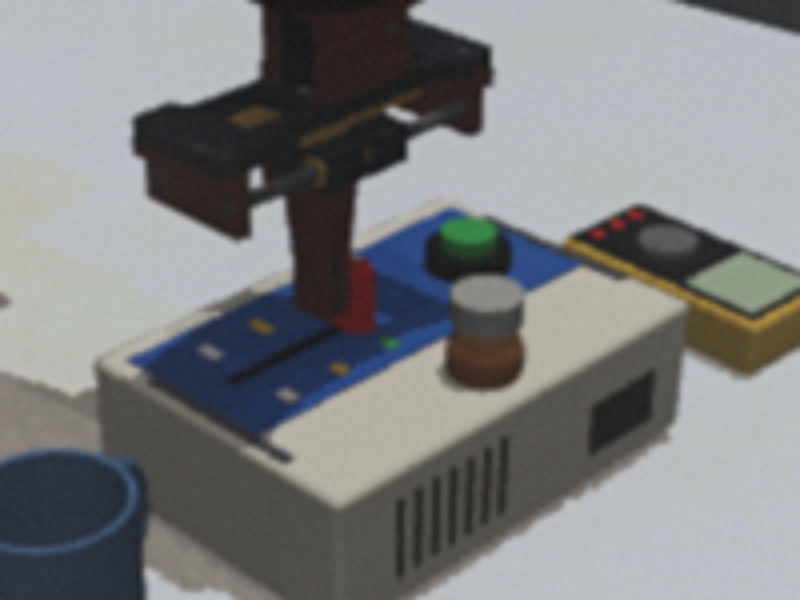

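The lever sits at the green marks with no remaining force on the tool. I'll back off, lift and move over the key.

```bash
python3 -m handwheel '[[0,10,0,0,0,0,1],[0,0,-25,0,0,0,1],[0,0,-25,0,0,0,1],[0,-31,0,0,0,0,1],[0,-31,0,0,0,0,1],[0,-30,0,0,0,0,1],[0,-30,0,0,0,0,1],[0,0,15,0,0,0,1],[0,0,13,0,0,0,1],[0,0,0,0,0,0,1]]'; python3 - <<'E'
from h import *
snap('scene')
a=cv2.imread('pics/scene.png')[90:240,240:440]; cv2.imwrite('pics/s4.png',cv2.resize(a,None,fx=4,fy=4))
E
```

```text
t: 7.25
ee_pos: [528.0, 192.9, 123.9]
orientation: [3.137, -0.134, -0.005]
ft_force: [-0.8, 0.1, 0.2]
width: 0.3
grasp_force: 0.0
```

View pics/s4.png

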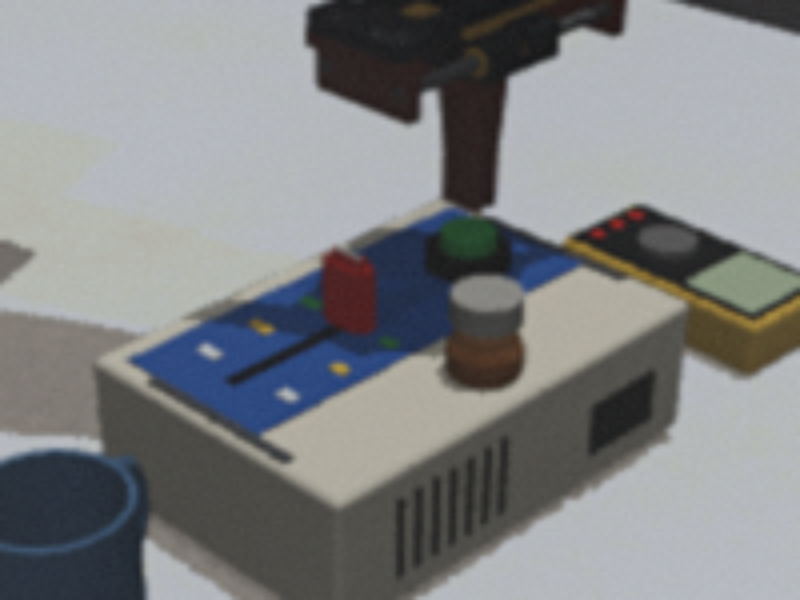

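The lever stayed between the green marks, and the fingertips are centred over the key. Now press it.

```bash
python3 -m handwheel '[[0,0,7,0,0,0,1],[0,0,6,0,0,0,1],[0,0,3,0,0,0,1],[0,0,3,0,0,0,1],[0,0,2,0,0,0,1],[0,0,0,0,0,0,1]]'
```

```text
t: 8.05
ee_pos: [529.3, 194.5, 104.8]
orientation: [3.139, -0.132, 0.0]
ft_force: [-1.2, -1.4, 1.7]
width: 0.2
grasp_force: 1.4
```

```bash
python3 -m handwheel '[[0,0,2,0,0,0,1],[0,0,2,0,0,0,1],[0,0,1,0,0,0,1],[0,0,0,0,0,0,1],[0,0,0,0,0,0,1]]'
```

```text
t: 8.68
ee_pos: [529.5, 194.5, 101.1]
orientation: [-3.139, 0.132, -0.001]
ft_force: [-5.5, -2.8, 16.9]
width: 0.3
grasp_force: 8.7
```

The 17 N reading is well over the 5 N needed, so the key is fully down. I'll lift clear and check.

```bash
python3 -m handwheel '[[0,0,-10,0,0,0,1],[0,0,-30,0,0,0,1],[0,0,-40,0,0,0,1],[0,0,-40,0,0,0,1],[0,0,0,0,0,0,1],[0,0,0,0,0,0,1]]'; python3 - <<'E'
from h import *
snap('scene')
a=cv2.imread('pics/scene.png')[90:240,240:440]; cv2.imwrite('pics/s5.png',cv2.resize(a,None,fx=4,fy=4))
E
```

```text
t: 9.43
ee_pos: [528.8, 194.3, 218.9]
orientation: [3.139, -0.132, -0.001]
ft_force: [-0.2, 0.2, -0.8]
width: 0.3
grasp_force: 0.0
```

View pics/s5.png

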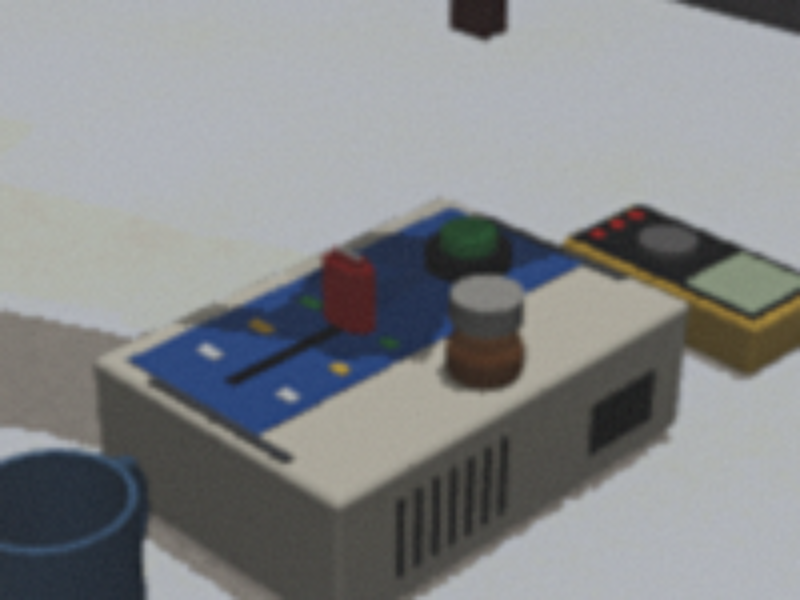

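The key is up again, the lever is at the green marks, the bystanders haven't moved and the arm is clear, so I'll hand it in.

```bash
python3 -c "
from workcell import ctrl
print(ctrl.close_job())"
```

```text
the job is handed in; nothing more can be done
None
```

I pushed the lever to the second stop (green mark), pressed the output key fully and let it come up, and moved the arm clear with nothing else disturbed; the job is handed in, but no verdict came back.

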